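Return the red volume to its slipcase

ROBOT

A 7-joint arm with a two-finger parallel gripper is mounted at the origin on the work surface. World frame = base frame: x ahead of the robot, y to its left, z up, the work surface at z = 0. Lengths are in m, angles in rad, forces in N, time in s.
With the tool pointing down it reaches from about 0.4 to 0.875 m from the base axis. Payload 6.5 kg.
Tool frame: the origin (TCP) lies between the finger pads; the fingertips stand 11 mm ahead of it and the grasp point (between the pads) lies 8 mm behind it; z points along the fingers, y is the line along which they close (so a half turn about z gives the same grasp; the last joint's range is limited). The gripper opens to 85 mm and grips with 20 to 120 N. Pads are 22 mm wide; open, the fingers measure 114 mm over their backs; the gripper's body (76 mm by 85 mm) begins 54 mm behind the grasp point. The pads swing forward as they close: fully open they stand 13 mm farther back than shut.
Start: joints at [1.051, 0.536, -0.004, 1.538, 0.003, 1.067, -0.071], TCP at [0.285, -0.584, 0.213] pointing down, gripper open.
Joint ranges: [-2.7, 2.7], [-0.37, 2.16], [-1.27, 1.26], [0.24, 2.4], [-1.31, 4.45], [0.19, 1.91], [-2.76, 2.76]. Speed limits (rad/s): [2.39, 2.39, 3.14, 3.14, 3.14, 3.14, 3.14].

INTERFACE

Orientations are given as a 3x3 rotation matrix whose columns are the frame's x, y, z axes.
In Python, from plant import env, cams, workorder gives the robot as it stands.
- The arm moves only by the tool arm_command, never from a script. Its argument "motion" is a list that holds one entry, the list of rows, each a list of 5 numbers: the shift along the tool's x, y, z in units of 30 mm (1.0 is 30 mm), then the turn about the tool's z in rad, then the finger opening in mm, from 0 to 85.4. In form: [[[x, y, z, turn, gripper], ...]]. A call has 1 to 12 rows; each row shifts and turns the commanded pose from where the row before left it, along the tool's axes as they then stand; what a row does not reach is not made up. A row lasts 1/12 s, in which the tool goes at most 41.7 mm and 7.16 degrees, less where a joint would pass 70% of its speed; a pose out of reach is approached as far as the arm can. A call is refused whole if a number of a shift passes 1 or a number of a turn 0.125, either way. A call with a gripper value outside its range is refused whole. The fingers move at their own pace and stop on an object; the grip force is fixed at half the most. Time passes only in rows, so rows that do not move let the fingers close. It gives the time, the measured TCP pose, the force, the opening and the grip force at its end, in the units of the state.
- env.get_obs(): the state, without advancing time (a new reading comes with each control period).
- cams.capture(name): name is "scene" or "top" or "wrist"; returns the picture (384x512x3 uint8, blue, green, red); there is no depth.
- cams.camera_info(name): a dict with "K" (3x3 intrinsics, pixels), "dist" ([k1, k2, p1, p2, k3] as OpenCV has them; the pictures are not rectified), "world_from_camera" (4x4, takes a point from camera to world coordinates). Camera axes: x right, y up, looking along -z (the intrinsics and any distortion apply to the point x, -y, -z); pixel columns grow to the right and rows downward; lengths in m; the calibration is good to about 2 mm. A picture is of the moment at which its call begins: read the wrist's pose just before it. camera_info takes no time and is no camera call; for the wrist camera it gives the pose at the moment of the call.
- workorder.sign_off(): hands the job in; it is judged then, once.
The state is a dict: "time_s": time; "joints": joint angles; "qd": joint speeds; "tau": joint torques, N m; "tool_pos": TCP position; "eef_rot": TCP orientation; "wrist_force": force on the tool from outside, world axes, zero at the start; "wrist_torque": the same for the moment, N m; "finger_gap": finger opening in m; "grasp_force": force on a finger pad.
Only numpy, scipy, OpenCV 4.12 (cv2) and the standard library are available. Lean on these libraries where they do the work, as an engineer would, in place of code of your own. Each camera call takes 0.05 s, during which the arm holds its last target. There are 200 camera calls.

TASK

Take the red volume out of the sorting rack and slide it, upright and with its spine facing out, into the empty red slipcase on the shelf board, all the way home until it stops and the spine is flush with the case's mouth. Leave the other volumes and everything else on the desk as they are.

Things in the scene. Friction and masses are not known exactly. Their poses are not given: they have to be found in the camera images.
- volume_red: Dark red hardback, cream pages, small white label on the spine, standing upright. 120 mm deep from spine to fore edge (its x), 30 mm thick (y), 130 mm tall (z), about 0.4 kg. Origin: centre of its underside; +x points from spine to fore edge: the spine is the face at x = -60 mm. Starts in one of the three slots of the rack, spine to the robot.
- red_spine (a point): Point on the red volume: lower edge of the spine, middle of its thickness (origin of the volume moved 60 mm along its -x); axes as the volume.
- red_fore (a point): Point on the red volume: lower edge of the fore edge (the page side, away from the spine), middle of its thickness (60 mm along +x); axes as the volume.
- rack: Black steel sorting rack, fixed. Base 150 x 215 mm, 10 mm thick; volumes stand on it. Three slots 75 mm apart along its y, each 37 mm wide between 3 mm plates that reach 52 mm above the desk, with 15 mm stops front and back: lift a volume 45 mm or more to clear it. 45 mm free between neighbouring volumes. Origin: centre of underside; x points away from the robot.
- board: Light wooden shelf board, fixed. Its front is a flat loading ledge 140 mm deep, 160 mm wide, top 15 mm above the desk, before three slipcases standing side by side 44 mm apart between black bookends 110 mm high. Origin: on the desk under the middle of the line of mouths; x points into the cases, the ledge is at x -140 to 0 mm.
- red_mouth (a point): Mouth of the empty red slipcase (fixed, in any of the three places), open only towards the ledge; cream rim. Point: middle of the mouth at the inner floor, which is level with the ledge, 15 mm above the desk; x points into the case, z up. Inside 34 mm wide (y), 135 high, 119 deep: a volume fully home stands 1 mm proud. Walls 3 mm; top 138 mm above this point.
- case_red: The empty slipcase itself, dark red, outside 122 x 40 x 141 mm; same origin and axes as its mouth.
- case_teal: Teal slipcase already holding its teal volume, fixed, same size and axes as the red case.
- case_grey: Grey slipcase already holding its grey volume, fixed, same size and axes as the red case.
- volume_blue: Navy hardback, same size and axes as the red volume, in another slot of the rack. Leave it.
- volume_yellow: Ochre yellow hardback, same size and axes, in another slot of the rack. Leave it.
- stamp: Dark wooden hand stamp, 36 mm wide, 73 mm high, standing between the rack and the board; origin centre of its underside.
- pencil_cup: Black pencil cup with three pencils, 76 mm wide, 95 mm high (150 mm with pencils), at the back; origin centre of its underside.
- book_pile: Pile of three books lying flat, 150 x 210 x 80 mm, at the right side; origin centre of its underside.
- stapler: Blue stapler, 135 x 36 x 44 mm, at the left side; origin centre of its underside.
There are look-alikes about, which are no part of the job. What is shaped like the volume_red but green is not meant.

How it is judged:
By the outcome, as a careful person would: the job done as asked, in the order asked, and still so for the second after the job is handed in, with the robot touching nothing.
It also fails if it takes over 59 s, if anything falls off the work surface, if the arm or the gripper's body presses on something with over 40 N, if the wrist force passes 120 N, or if a joint passes its speed limit or range.

## Working session

There is one attempt and no reset: what is moved stays moved. The work goes in short steps, Python scripts to look and compute and a tool call to move; the robot and the scene stay as the last step left them, time stands still between calls to the robot, and variables do not carry over. Pictures are saved under pics/ and viewed, at most 10 in all, crops included, and the job is handed in when it is done.

Besides the shell and the picture viewer there is one more tool, called by a JSON object that holds its "api" and its "payload", one argument or row to a line. arm_command: Moves the arm, as the interface text tells. Its arguments: {"type":"object","properties":{"motion":{"type":"array"}},"required":["motion"]}

```bash
mkdir -p pics; cat > h.py <<'E'
import numpy as np, cv2
from plant import env, cams, workorder
def ray(name,px,info=None):
    i=info or cams.camera_info(name); K=np.array(i["K"]);T=np.array(i["world_from_camera"])
    u=cv2.undistortPoints(np.array(px,float).reshape(-1,1,2),K,np.array(i["dist"],float)).reshape(-1,2)
    d=np.c_[u[:,0],-u[:,1],-np.ones(len(u))]@T[:3,:3].T
    return T[:3,3],d
def onz(name,px,z,info=None):
    o,d=ray(name,px,info); return o+d*((z-o[2])/d[:,2])[:,None]
def tri(r1,r2):
    (o1,d1),(o2,d2)=r1,r2; out=[]
    for a,b in zip(d1,d2):
        s=np.linalg.lstsq(np.c_[a,-b],o2-o1,rcond=None)[0]
        p,q=o1+a*s[0],o2+b*s[1]; out.append(np.r_[(p+q)/2,np.linalg.norm(p-q)])
    return np.array(out)
E
python3 - <<'E'
from h import *
a=[cams.capture(n) for n in("scene","top")]
for n,i in zip(("scene","top"),a): cv2.imwrite(f"pics/{n}0.png",i); print(n,np.round(cams.camera_info(n)["world_from_camera"],3).tolist())
o=env.get_obs(); print(o["time_s"],o["tool_pos"],np.round(o["eef_rot"],3).tolist())
E
```

```text
scene [[0.709, -0.538, 0.456, 1.199], [0.705, 0.537, -0.463, -0.628], [0.004, 0.65, 0.76, 1.086], [0.0, 0.0, 0.0, 1.0]]
top [[0.009, 0.992, -0.126, 0.401], [-1.0, 0.01, 0.009, 0.001], [0.011, 0.126, 0.992, 1.634], [0.0, 0.0, 0.0, 1.0]]
0.1 [ 0.28464281 -0.58368296  0.21227467] [[0.899, 0.438, -0.001], [0.438, -0.899, 0.001], [-0.0, -0.002, -1.0]]
```

View pics/scene0.png

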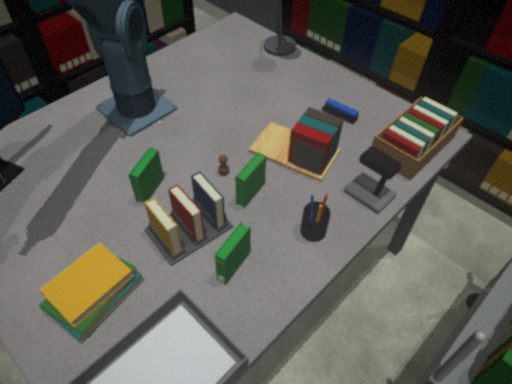

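View pics/top0.png

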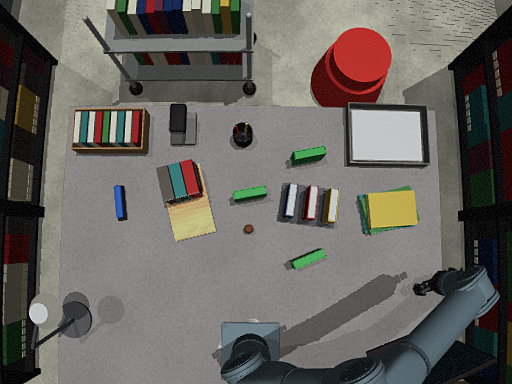

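The scene picture shows the rack near (188,225) with yellow, red (middle) and navy volumes. The cases stand on the board near (315,140), and three green decoys stand around. The top picture shows the red volume at (312,203) and the cases at (180,180), with red on the right.

```bash
python3 - <<'E'
from h import *
t=cv2.imread("pics/top0.png");s=cv2.imread("pics/scene0.png")
r=lambda c:cv2.resize(c,None,fx=4,fy=4,interpolation=cv2.INTER_CUBIC)
c=np.vstack([r(t[145:245,155:345])[:, :760], np.hstack([r(s[105:180,245:345]),r(s[165:240,140:230])])])
c=cv2.resize(c,None,fx=.84,fy=.84); 
cv2.imwrite("pics/crop0.png",c); print(c.shape)
E
```

```text
(588, 638, 3)
```

View pics/crop0.png

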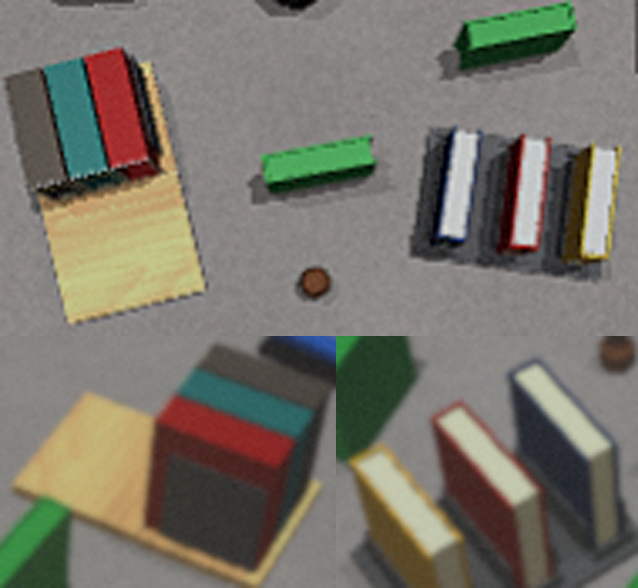

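The crop confirms it: red is the middle volume, spine toward the robot. The red case is the rightmost one (−y side), and the ledge in front of it is clear.

```bash
cat >> h.py <<'E'
def blob(img,lo,hi,roi):
    x0,y0,x1,y1=roi; h=cv2.cvtColor(cv2.resize(img[y0:y1,x0:x1],None,fx=4,fy=4,interpolation=cv2.INTER_CUBIC),cv2.COLOR_BGR2HSV)
    m=cv2.inRange(h,lo,hi) 
    if lo[0]==0 and lo[1]>100: m|=cv2.inRange(h,(172,lo[1],lo[2]),(180,255,255))
    c=max(cv2.findContours(m,cv2.RETR_EXTERNAL,cv2.CHAIN_APPROX_NONE)[0],key=cv2.contourArea)
    r=cv2.minAreaRect(c); M=cv2.moments(c); f=lambda p:(np.array(p)+.5)/4-.5+[x0,y0]
    return f([M["m10"]/M["m00"],M["m01"]/M["m00"]]),f(cv2.boxPoints(r)),cv2.contourArea(c)/16
E
python3 - <<'E'
from h import *
t=cv2.imread("pics/top0.png");s=cv2.imread("pics/scene0.png")
pg=((0,0,150),(180,70,255))
T=blob(t,*pg,(298,180,322,225)); S=blob(s,(15,15,110),(40,110,255),(165,180,202,245))
print("page",T,S)
print(onz("top",[T[0]],.14)); print(tri(ray("top",[T[0]]),ray("scene",[S[0]])))
print("pagecorners",np.round(onz("top",T[1],.14),4))
C=blob(t,(0,130,110),(8,255,255),(176,155,206,205)); D=blob(s,(0,120,85),(8,255,255),(285,115,345,160))
print("case",C,D)
print(np.round(onz("top",np.vstack([C[0],C[1]]),.153),4)); print(tri(ray("top",[C[0]]),ray("scene",[D[0]])))
W=blob(t,(12,60,140),(30,200,255),(160,195,220,245)); print("ledge",W[0],np.round(onz("top",W[1],.015),4))
W=blob(t,(0,80,30),(20,255,140),(240,222,258,238)); print("stamp",np.round(onz("top",[W[0]],.07),4))
G=blob(t,(45,100,60),(80,255,255),(225,180,275,210)); print("green",np.round(onz("top",G[1],.13),4))
E
```

```text
page (array([312.36185737, 201.59542278]), array([[306.97725105, 216.96751022],
       [310.58782864, 184.92362738],
       [317.73303032, 185.7287178 ],
       [314.12245178, 217.77260208]]), 206.46875) (array([185.12037627, 200.72662555]), array([[169.63292027, 190.20870876],
       [175.90441227, 184.50735378],
       [200.35011292, 211.39762115],
       [194.07862091, 217.09897614]]), 269.78125)
[[ 0.55179148 -0.21558174  0.14      ]]
[[ 0.5533319  -0.21434895  0.1369229   0.00415366]]
pagecorners [[ 0.4974 -0.1962  0.14  ]
 [ 0.6111 -0.2097  0.14  ]
 [ 0.6084 -0.2352  0.14  ]
 [ 0.4948 -0.2214  0.14  ]]
case (array([189.13073117, 176.43135056]), array([[179.45679235, 161.44095039],
       [190.66821003, 158.68404579],
       [198.72605324, 191.45261383],
       [187.51463604, 194.20951843]]), 365.78125) (array([311.70695536, 133.37269663]), array([[290.29751778, 131.74951363],
       [293.90642357, 121.39352608],
       [332.58431244, 134.87218285],
       [328.97540283, 145.22817039]]), 385.53125)
[[0.635  0.2189 0.153 ]
 [0.6883 0.2549 0.153 ]
 [0.6986 0.2153 0.153 ]
 [0.5822 0.1836 0.153 ]
 [0.5721 0.2227 0.153 ]]
[[0.63628891 0.22012506 0.1530394  0.00351504]]
ledge [191.35347634 218.43560887] [[0.5514 0.3261 0.015 ]
 [0.5909 0.1692 0.015 ]
 [0.4482 0.1321 0.015 ]
 [0.409  0.2874 0.015 ]]
stamp [[0.4576 0.0092 0.07  ]]
green [[ 0.5887  0.0678  0.13  ]
 [ 0.6114 -0.0482  0.13  ]
 [ 0.5797 -0.0542  0.13  ]
 [ 0.5572  0.0615  0.13  ]]
```

{"api": "arm_command", "payload": {
  "motion": [
    [[0.97,-0.59,-0.15,0,55],[0.97,-0.59,-0.15,0,55],[0.97,-0.59,-0.15,0,55],[0.97,-0.59,-0.15,0,55],[0.97,-0.59,-0.15,0,55],[0.97,-0.59,-0.15,0,55],[0.97,-0.59,-0.15,0,55],[0.97,-0.59,-0.15,0,55],[0.97,-0.59,-0.15,0,55],[0.97,-0.59,-0.15,0,55],[0.97,-0.59,0,0,55],[0.9,-0.59,0,0,55]]
  ]
}}

```text
time_s: 1.1
tool_pos: [0.5047, -0.2393, 0.2582]
eef_rot: [[0.899, 0.439, 0.0], [0.439, -0.899, 0.0], [0.0, 0.0, -1.0]]
wrist_force: [0.2, -0.9, 0.2]
finger_gap: 0.0548
grasp_force: 0.0
```

{"api": "arm_command", "payload": {
  "motion": [
    [[0,0,0,0.115,55],[0,0,0,0.115,55],[0,0,0,0.115,55],[0,0,0,0.115,55],[0,0,0,0.113,55],[0,0,0,0,55],[0,0,0,0,55]]
  ]
}}

```text
time_s: 1.68
tool_pos: [0.5036, -0.241, 0.2578]
eef_rot: [[0.993, -0.115, -0.001], [-0.115, -0.993, 0.0], [-0.001, -0.0, -1.0]]
wrist_force: [0.3, 0.3, -0.1]
finger_gap: 0.055
grasp_force: 0.0
```

```bash
cat >> h.py <<'E'
def st():
    o=env.get_obs();R=np.array(o["eef_rot"]);print("t",round(o["time_s"],2),"p",np.round(o["tool_pos"],4),"yaw",round(np.arctan2(R[1,0],R[0,0]),4),"F",np.round(o["wrist_force"],1),"gap",round(o["finger_gap"],4),"gf",round(o["grasp_force"],1))
    return o,R
def go(xy,z=None,yaw=None):
    o,R=st(); d=np.r_[np.array(xy)-o["tool_pos"][:2],0 if z is None else z-o["tool_pos"][2]]
    print("units",np.round(R.T@d/.03,3), "turn",None if yaw is None else round(np.arctan2(R[1,0],R[0,0])-yaw,4))
E
python3 - <<'E'
from h import *
import pickle
st(); i=cams.camera_info("wrist"); w=cams.capture("wrist"); cv2.imwrite("pics/w1.png",w); pickle.dump(i,open("w1.pkl","wb"))
print(np.round(i["world_from_camera"],3).tolist())
E
```

```text
t 1.68 p [ 0.5036 -0.241   0.2578] yaw -0.1156 F [ 0.3  0.3 -0.1] gap 0.055 gf 0.0
[[-0.116, 0.953, 0.281, 0.575], [-0.993, -0.111, -0.033, -0.249], [-0.0, -0.283, 0.959, 0.419], [0.0, 0.0, 0.0, 1.0]]
```

View pics/w1.png

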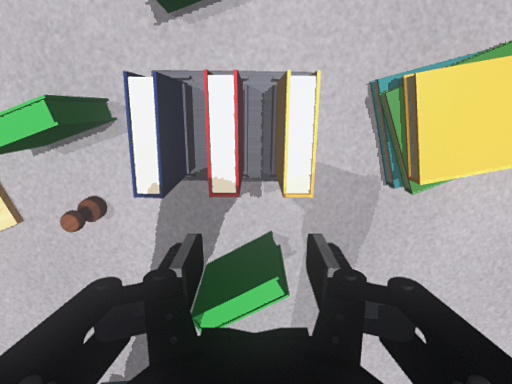

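The wrist picture shows the red volume's top at about (205..240, 71..195), with its neighbours at (145,135) and (302,135). The stamp is at (85,212), and a green decoy lies in front of the rack at (240,280).

```bash
python3 - <<'E'
from h import *
import pickle
i=pickle.load(open("w1.pkl","rb")); w=cv2.imread("pics/w1.png")
x0,y0,x1,y1=196,60,250,202
h=cv2.cvtColor(w[y0:y1,x0:x1],cv2.COLOR_BGR2HSV)
red=(cv2.inRange(h,(0,130,60),(9,255,255))|cv2.inRange(h,(171,130,60),(180,255,255)))
pg=cv2.inRange(h,(0,0,150),(180,80,255)); 
for row in (85-y0,110-y0,130-y0,150-y0,180-y0):
    m=np.where((red|pg)[row]>0)[0]; print(row+y0,m.min()+x0,m.max()+x0,np.where(pg[row]>0)[0][[0,-1]]+x0)
c=max(cv2.findContours(cv2.morphologyEx(red|pg,cv2.MORPH_CLOSE,np.ones((3,3))),cv2.RETR_EXTERNAL,cv2.CHAIN_APPROX_NONE)[0],key=cv2.contourArea)
b=cv2.boxPoints(cv2.minAreaRect(c))+[x0,y0]; print(b)
P=onz("wrist",b,.14,i); print(np.round(P,4), P.mean(0))
P2=np.vstack([P,P[:1]]);print(np.round([(np.linalg.norm(d),np.arctan2(d[1],d[0])) for d in np.diff(P2,axis=0)],4))
p=max(cv2.findContours(pg,cv2.RETR_EXTERNAL,cv2.CHAIN_APPROX_NONE)[0],key=cv2.contourArea); B=cv2.minAreaRect(p); q=np.array(B[0])+[x0,y0]; print("page",B)
t=cv2.imread("pics/top0.png");T=blob(t,(0,0,150),(180,70,255),(298,180,322,225))
print("h",tri(ray("top",[T[1].mean(0)]),ray("wrist",[q],i)), onz("wrist",[q],.14,i))
E
```

```text
85 204 237 [208 233]
110 205 237 [209 234]
130 206 237 [210 234]
150 207 237 [210 234]
180 209 238 [212 235]
[[196.00000763  60.        ]
 [249.          60.        ]
 [249.         200.99996948]
 [196.00000763 200.99996948]]
[[ 0.6225 -0.2019  0.14  ]
 [ 0.6168 -0.2489  0.14  ]
 [ 0.4858 -0.2329  0.14  ]
 [ 0.492  -0.1795  0.14  ]] [ 0.55428528 -0.21580739  0.14      ]
[[ 0.0473 -1.6906]
 [ 0.132   3.0206]
 [ 0.0538  1.455 ]
 [ 0.1324 -0.17  ]]
page ((26.5, 66.0), (132.0, 53.0), 90.0)
h [[ 0.55814172 -0.21666063  0.1192475   0.00772996]] [[ 0.56244722 -0.21710055  0.14      ]]
```

```bash
python3 - <<'E'
from h import *
import pickle
i=pickle.load(open("w1.pkl","rb")); w=cv2.imread("pics/w1.png").astype(int)
for x in (218,226): print([(y,*w[y,x]) for y in list(range(66,76))+list(range(176,202,1))])
L=w[85:176,200:245,1]; c=[]
for y in range(85,176,5):
    m=np.where(w[y,200:245,1]>170)[0]+200; c.append(((m[0]+m[-1])/2,y,m[-1]-m[0]))
c=np.array(c); print(c[:,2]); P=onz("wrist",c[:,:2],.14,i); f=np.polyfit(P[:,0],P[:,1],1); print("yaw",np.arctan(f[0]),"y at x=.552",np.polyval(f,.552))
print(onz("wrist",[[220,71],[223.5,195]],.14,i))
E
```

```text
[(66, np.int64(182), np.int64(178), np.int64(181)), (67, np.int64(183), np.int64(178), np.int64(182)), (68, np.int64(186), np.int64(180), np.int64(183)), (69, np.int64(190), np.int64(184), np.int64(188)), (70, np.int64(156), np.int64(149), np.int64(153)), (71, np.int64(127), np.int64(118), np.int64(117)), (72, np.int64(134), np.int64(125), np.int64(124)), (73, np.int64(134), np.int64(124), np.int64(123)), (74, np.int64(164), np.int64(153), np.int64(151)), (75, np.int64(243), np.int64(238), np.int64(237)), (176, np.int64(246), np.int64(245), np.int64(243)), (177, np.int64(248), np.int64(246), np.int64(243)), (178, np.int64(237), np.int64(236), np.int64(236)), (179, np.int64(188), np.int64(210), np.int64(221)), (180, np.int64(183), np.int64(206), np.int64(218)), (181, np.int64(186), np.int64(209), np.int64(220)), (182, np.int64(185), np.int64(207), np.int64(218)), (183, np.int64(184), np.int64(207), np.int64(217)), (184, np.int64(184), np.int64(208), np.int64(218)), (185, np.int64(184), np.int64(206), np.int64(218)), (186, np.int64(184), np.int64(208), np.int64(218)), (187, np.int64(18
[... 2123 characters left out ...]
t64(171), np.int64(180)), (193, np.int64(57), np.int64(58), np.int64(100)), (194, np.int64(53), np.int64(51), np.int64(134)), (195, np.int64(58), np.int64(56), np.int64(138)), (196, np.int64(76), np.int64(72), np.int64(116)), (197, np.int64(111), np.int64(107), np.int64(116)), (198, np.int64(125), np.int64(120), np.int64(122)), (199, np.int64(122), np.int64(118), np.int64(122)), (200, np.int64(121), np.int64(118), np.int64(122)), (201, np.int64(121), np.int64(117), np.int64(120))]
[25. 25. 24. 24. 24. 25. 24. 24. 24. 24. 24. 24. 23. 23. 23. 23. 23. 23.
 22.]
yaw -0.1198657995859389 y at x=.552 -0.21508426389754337
[[ 0.61077226 -0.22186041  0.14      ]
 [ 0.49507446 -0.20818831  0.14      ]]
```

```bash
python3 -c "
from h import *
go((.5252,-.2119),.105,-.12)"
```

```text
t 1.73 p [ 0.5037 -0.241   0.2579] yaw -0.1155 F [-0.4 -0.6  1.1] gap 0.0551 gf 0.0
units [ 0.604 -1.046  5.095] turn 0.0045
```

{"api": "arm_command", "payload": {
  "motion": [
    [[0.604,-0.523,0,0.0045,55],[0,-0.523,0,0,55],[0,0,0.9,0,55],[0,0,0.9,0,55],[0,0,0.9,0,55],[0,0,0.9,0,55],[0,0,0.9,0,55],[0,0,0.6,0,55],[0,0,0,0,55],[0,0,0,0,55]]
  ]
}}

```text
time_s: 2.57
tool_pos: [0.525, -0.212, 0.1046]
eef_rot: [[0.993, -0.122, -0.002], [-0.122, -0.993, 0.001], [-0.002, -0.001, -1.0]]
wrist_force: [0.4, -0.4, 0.3]
finger_gap: 0.0548
grasp_force: 0.0
```

```bash
python3 - <<'E'
from h import *
go((.5252,-.2119),.105,-.12); w=cams.capture("wrist"); cv2.imwrite("pics/w2.png",w)
E
```

```text
t 2.57 p [ 0.525  -0.212   0.1046] yaw -0.122 F [ 0.4 -0.4  0.3] gap 0.0548 gf 0.0
units [ 0.006 -0.003 -0.014] turn -0.002
```

View pics/w2.png

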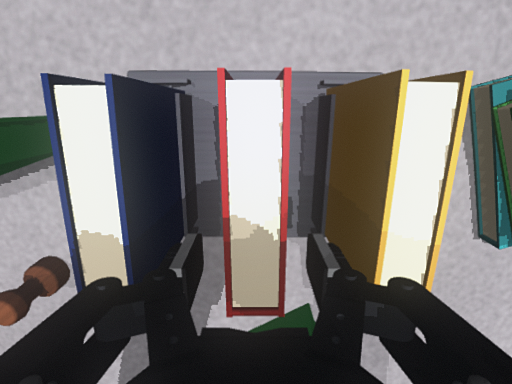

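The fingers straddle the red volume (218..291), clear of both neighbours. I'll close and lift.

{"api": "arm_command", "payload": {
  "motion": [
    [[0,0,0,0,20],[0,0,0,0,20],[0,0,0,0,20],[0,0,0,0,20],[0,0,0,0,20],[0,0,0,0,20],[0,0,0,0,20],[0,0,0,0,20]]
  ]
}}

```text
time_s: 3.28
tool_pos: [0.5268, -0.2125, 0.1069]
eef_rot: [[0.992, -0.123, 0.003], [-0.123, -0.992, -0.001], [0.003, 0.001, -1.0]]
wrist_force: [-0.3, 0.4, 6.0]
finger_gap: 0.0287
grasp_force: 60.6
```

{"api": "arm_command", "payload": {
  "motion": [
    [[0,0,-0.3,0,20],[0,0,-0.5,0,20],[0,0,-0.5,0,20],[0,0,-0.5,0,20],[0,0,-0.5,0,20],[0,0,-0.5,0,20],[0,0,-0.5,0,20],[0,0,-0.5,0,20],[0,0,-0.5,0,20],[0,0,-0.5,0,20],[0,0,-0.2,0,20],[0,0,0,0,20]]
  ]
}}

```text
time_s: 4.28
tool_pos: [0.5262, -0.2124, 0.2569]
eef_rot: [[0.992, -0.123, 0.003], [-0.123, -0.992, -0.001], [0.003, 0.001, -1.0]]
wrist_force: [-0.5, 0.9, -3.4]
finger_gap: 0.0286
grasp_force: 59.9
```

{"api": "arm_command", "payload": {
  "motion": [
    [[0,0,-0.2,0,20],[0,0,0,-0.097,20],[0,0,0,-0.097,20],[0,0,0,-0.097,20],[0,0,0,-0.096,20],[0,0,0,0,20]]
  ]
}}

```text
time_s: 4.78
tool_pos: [0.5248, -0.2119, 0.2601]
eef_rot: [[0.965, 0.264, -0.002], [0.264, -0.965, 0.001], [-0.002, -0.001, -1.0]]
wrist_force: [-0.1, -0.1, -3.1]
finger_gap: 0.0287
grasp_force: 59.8
```

{"api": "arm_command", "payload": {
  "motion": [
    [[0.15,-0.4,0,0,20],[0.3,-0.9,0,0,20],[0.35,-0.95,0,0,20],[0.35,-0.95,0,0,20],[0.35,-0.95,0,0,20],[0.35,-0.95,0,0,20],[0.35,-0.95,0,0,20],[0.35,-0.95,0,0,20],[0.35,-0.95,0,0,20],[0.3,-0.9,0,0,20],[0.3,-0.9,0,0,20],[0.15,-0.5,0,0,20]]
  ]
}}

```text
time_s: 5.78
tool_pos: [0.5501, 0.1188, 0.2608]
eef_rot: [[0.965, 0.262, -0.001], [0.262, -0.965, 0.002], [-0.0, -0.003, -1.0]]
wrist_force: [-0.1, 0.9, -4.5]
finger_gap: 0.0284
grasp_force: 60.0
```

```bash
python3 - <<'E'
from h import *
import pickle
st(); i=cams.camera_info("wrist"); w=cams.capture("wrist"); cv2.imwrite("pics/w3.png",w); pickle.dump(i,open("w3.pkl","wb"))
print(np.round(i["world_from_camera"],3).tolist())
E
```

```text
t 5.78 p [0.5501 0.1188 0.2608] yaw 0.2649 F [-0.1  0.9 -4.5] gap 0.0284 gf 60.0
[[0.261, 0.926, 0.273, 0.62], [-0.965, 0.252, 0.071, 0.138], [-0.003, -0.282, 0.959, 0.422], [0.0, 0.0, 0.0, 1.0]]
```

View pics/w3.png

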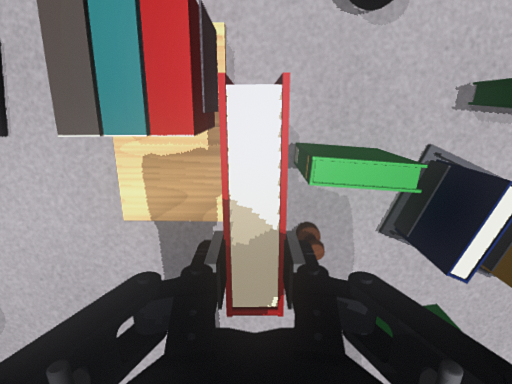

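The volume is held straight at (220..290). The red case top spans about columns 142..195 with its front edge at row 135, and the ledge lies below it at (170,180).

```bash
cat > m.py <<'E'
from h import *
import pickle
i=pickle.load(open("w3.pkl","rb")); w=cv2.imread("pics/w3.png"); h=cv2.cvtColor(w,cv2.COLOR_BGR2HSV)
red=cv2.inRange(h,(0,150,120),(8,255,255))|cv2.inRange(h,(172,150,120),(180,255,255))
L=[];Rr=[]
for y in range(10,131,8):
    m=np.where(red[y,120:212])[0]+120; L.append((m[0]-.5,y)); Rr.append((m[-1]+.5,y))
print(L[::5],Rr[::5])
def line(p,z):
    P=onz("wrist",p,z,i); k=cv2.fitLine(P[:,:2].astype(np.float32),cv2.DIST_HUBER,0,.01,.01).ravel(); k[:2]*=np.sign(k[0]); return k[2:],np.arctan2(k[1],k[0])
(a,ya),(b,yb)=line(L,.153),line(Rr,.153); print("yaw L,R",ya,yb)
F=[]
for x in range(155,190,5):
    m=np.where(red[100:145,x])[0]+100; F.append((x,m[-1]+.5))
print(F,[w[y,170].tolist() for y in range(131,140)])
f=onz("wrist",F,.153,i)
y=(ya+yb)/2; u=np.array([np.cos(y),np.sin(y)]); n=np.array([-u[1],u[0]])
print("n: L",a@n,"R",b@n,"width",(a-b)@n,"front u",np.round(f[:,:2]@u,4))
M=u*(f[:,:2]@u).mean()+n*((a+b)@n/2); print("mouth",M,"yaw",y)
# held volume page
c=[]
for r in range(90,200,8):
    m=np.where(w[r,215:300,0]>190)[0]+215; c.append(((m[0]+m[-1])/2,r))
o=env.get_obs(); k,yv=line(c,o["tool_pos"][2]+.035); t=o["tool_pos"][:2]; R=np.array(o["eef_rot"]); ty=R[:2,1]
print("held yaw",yv,"tool",np.arctan2(R[1,0],R[0,0]),"lateral of volume axis from tcp along tool y",(k+ (t-k)@[np.cos(yv),np.sin(yv)]*np.array([np.cos(yv),np.sin(yv)])-t)@ty)
e=onz("wrist",[[254,82],[256,313]],o["tool_pos"][2]+.035,i); print("ends along tool x",(e[:,:2]-t)@R[:2,0])
E
python3 m.py
```

```text
[(np.float64(139.5), 10), (np.float64(142.5), 50), (np.float64(146.5), 90), (np.float64(149.5), 130)] [(np.float64(187.5), 10), (np.float64(189.5), 50), (np.float64(191.5), 90), (np.float64(193.5), 130)]
yaw L,R 0.26065442 0.25922024
[(155, np.float64(133.5)), (160, np.float64(134.5)), (165, np.float64(134.5)), (170, np.float64(133.5)), (175, np.float64(133.5)), (180, np.float64(133.5)), (185, np.float64(133.5))] [[57, 62, 195], [55, 60, 196], [51, 56, 193], [101, 102, 202], [210, 212, 231], [197, 228, 236], [152, 212, 234], [144, 204, 233], [143, 200, 234]]
n: L 0.07013613 R 0.02979897 width 0.040337164 front u [0.6117 0.6108 0.6108 0.6117 0.6117 0.6117 0.6117]
mouth [0.57809016 0.20545015] yaw 0.25993735
held yaw 0.2711666 tool 0.2683203845790048 lateral of volume axis from tcp along tool y 0.0026939804025381724
ends along tool x [ 0.08200621 -0.03068845]
```

```bash
sed -i 's/215:300,0\]>190)\[0\]+215/223:286,1]>150)[0]+223/; s/range(90,200,8)/range(90,300,10)/' m.py; sed -i '/^# held/a print(cams.camera_info("wrist")["K"])' m.py; python3 m.py | tail -6
```

```text
mouth [0.57809016 0.20545015] yaw 0.25993735
[[289.53314765   0.         254.30199273]
 [  0.         289.53314765 193.0790042 ]
 [  0.           0.           1.        ]]
held yaw 0.26413354 tool 0.2683203845790048 lateral of volume axis from tcp along tool y 0.0024635968953826658
ends along tool x [ 0.08200621 -0.03068845]
```

```bash
cat >> m.py <<'E'
print(c[::5]); P=onz("wrist",c,t_z:=o["tool_pos"][2]+.035,i); print(np.round((P[:,:2]-t)@ty,4)[::4], t, ty, (np.array(i["world_from_camera"])[:2,3]-t)@ty)
E
python3 m.py | tail -3
```

```text
ends along tool x [ 0.08200621 -0.03068845]
[(np.float64(253.5), 90), (np.float64(254.0), 140), (np.float64(254.0), 190), (np.float64(254.0), 240), (np.float64(233.0), 290)]
[ 0.0026  0.0025  0.0027  0.0026  0.0025 -0.0082] [0.54984197 0.12173736] [ 0.26511138 -0.96420739] 0.0032740545615849038
```

```bash
python3 -c "
from h import *
go((.4794,.1793),.16,.26)"
```

```text
t 5.83 p [0.5498 0.1217 0.2609] yaw 0.2683 F [-0.   3.8 -3.3] gap 0.0282 gf 60.0
units [-1.757 -2.458  3.374] turn 0.0083
```

{"api": "arm_command", "payload": {
  "motion": [
    [[-0.45,-0.6,0,0.005,20],[-0.45,-0.6,0,0,20],[-0.45,-0.6,0,0,20],[-0.4,-0.65,0,0,20],[0,0,0.6,0,20],[0,0,0.8,0,20],[0,0,0.8,0,20],[0,0,0.8,0,20],[0,0,0.4,0,20],[0,0,0,0,20],[0,0,0,0,20],[0,0,0,0,20]]
  ]
}}

```text
time_s: 6.83
tool_pos: [0.4822, 0.1714, 0.1601]
eef_rot: [[0.967, 0.255, 0.001], [0.255, -0.967, 0.001], [0.002, -0.0, -1.0]]
wrist_force: [0.2, -0.2, -3.2]
finger_gap: 0.0284
grasp_force: 60.1
```

```bash
python3 - <<'E'
from h import *
import pickle
go((.4794,.1793),.113,.26); i=cams.camera_info("wrist"); w=cams.capture("wrist"); cv2.imwrite("pics/w4.png",w); pickle.dump(i,open("w4.pkl","wb"))
E
```

```text
t 6.83 p [0.4822 0.1714 0.1601] yaw 0.2574 F [ 0.2 -0.2 -3.2] gap 0.0284 gf 60.1
units [-0.026 -0.277  1.569] turn -0.0026
```

View pics/w4.png

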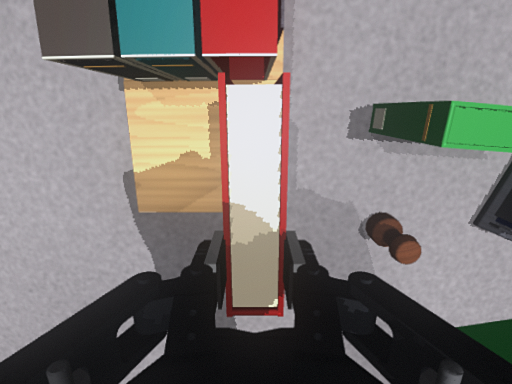

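The case top's front edge is at row 54 (columns 201..279), and the volume is just in front of it, a little to the right. I'll measure the mouth again from here.

```bash
python3 - <<'E'
from h import *
import pickle
i=pickle.load(open("w4.pkl","rb")); w=cv2.imread("pics/w4.png"); h=cv2.cvtColor(w,cv2.COLOR_BGR2HSV)
red=cv2.inRange(h,(0,150,120),(8,255,255))|cv2.inRange(h,(172,150,120),(180,255,255))
u=np.array([np.cos(.26),np.sin(.26)]);n=np.array([-u[1],u[0]])
L=[];R=[]
for y in range(3,51,6):
    m=np.where(red[y,180:300])[0]+180; L.append((m[0]-.5,y));R.append((m[-1]+.5,y))
a,b=[onz("wrist",p,.153,i)[:,:2] for p in(L,R)]
print(L[::3],R[::3]); print(np.round(a@n,4),np.round(b@n,4),"yaws",np.arctan(np.polyfit(a[:,0],a[:,1],1)[0]),np.arctan(np.polyfit(b[:,0],b[:,1],1)[0]))
print([w[y,240].tolist() for y in range(48,60)])
f=onz("wrist",[(215,54),(240,54),(265,54)],.153,i)[:,:2]@u; print("front u",f)
o,_=st(); t=o["tool_pos"][:2]; print("tcp u,n",t@u,t@n)
E
```

```text
[(np.float64(199.5), 3), (np.float64(200.5), 21), (np.float64(201.5), 39)] [(np.float64(277.5), 3), (np.float64(277.5), 21), (np.float64(277.5), 39)]
[0.07   0.0696 0.0703 0.0699 0.07   0.0702 0.0698 0.0699] [0.0298 0.0297 0.0297 0.0296 0.0296 0.0295 0.0295 0.03  ] yaws 0.2613554567736142 0.2599744473537842
[[63, 62, 201], [59, 58, 199], [60, 59, 199], [57, 55, 199], [82, 79, 202], [182, 175, 221], [250, 244, 236], [238, 229, 224], [75, 80, 98], [28, 30, 99], [37, 36, 107], [40, 40, 107]]
front u [0.61039985 0.61031532 0.61027004]
t 6.88 p [0.4825 0.1714 0.1603] yaw 0.2576 F [ 0.1 -0.2 -4.1] gap 0.0283 gf 60.1
tcp u,n 0.5103390656592851 0.04161871004553701
```

{"api": "arm_command", "payload": {
  "motion": [
    [[0,-0.275,0,-0.003,20],[0,0,0.4,0,20],[0,0,0.5,0,20],[0,0,0.4,0,20],[0,0,0.15,0,20],[0,0,0.07,0,20],[0,0,0,0,20],[0,0,0,0,20]]
  ]
}}

```text
time_s: 7.55
tool_pos: [0.4801, 0.1793, 0.1143]
eef_rot: [[0.966, 0.258, 0.001], [0.258, -0.966, 0.001], [0.001, -0.0, -1.0]]
wrist_force: [-0.4, 0.3, -4.0]
finger_gap: 0.029
grasp_force: 60.2
```

```bash
cat >> h.py <<'E'
u=np.array([np.cos(.2605),np.sin(.2605)]);n=np.array([-u[1],u[0]])
def un():
    o,_=st(); t=o["tool_pos"][:2]; print("u",round(t@u,4),"n",round(t@n,4))
E
python3 -c "
from h import *
un()"
```

```text
t 7.55 p [0.4801 0.1793 0.1143] yaw 0.2613 F [-0.4  0.3 -4. ] gap 0.029 gf 60.2
u 0.5101 n 0.0496
```

{"api": "arm_command", "payload": {
  "motion": [
    [[0.15,0,0,0,20],[0.15,0,0,0,20],[0.15,0,0,0,20],[0.15,0,0,0,20],[0.1,0,0,0,20],[0,0,0,0,20]]
  ]
}}

```text
time_s: 8.05
tool_pos: [0.5008, 0.1845, 0.1136]
eef_rot: [[0.966, 0.258, 0.001], [0.258, -0.966, 0.0], [0.001, -0.0, -1.0]]
wrist_force: [0.1, 0.4, -3.9]
finger_gap: 0.0284
grasp_force: 60.2
```

```bash
python3 -c "
from h import *
un(); cv2.imwrite('pics/w5.png',cams.capture('wrist'))"
```

```text
t 8.05 p [0.5008 0.1845 0.1136] yaw 0.261 F [ 0.1  0.4 -3.9] gap 0.0284 gf 60.2
u 0.5314 n 0.0493
```

View pics/w5.png

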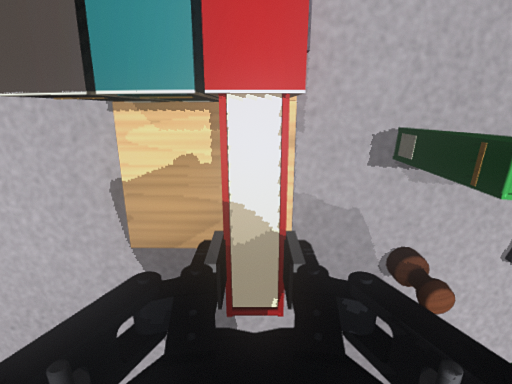

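The fore edge has entered the red case (mouth at row 92, volume columns 218..290) without any force, so I'll continue in.

{"api": "arm_command", "payload": {
  "motion": [
    [[0.2,0,0,0,20],[0.2,0,0,0,20],[0.2,0,0,0,20],[0.2,0,0,0,20],[0.2,0,0,0,20],[0,0,0,0,20]]
  ]
}}

```text
time_s: 8.6
tool_pos: [0.5305, 0.1924, 0.1136]
eef_rot: [[0.966, 0.258, 0.001], [0.258, -0.966, 0.001], [0.002, -0.0, -1.0]]
wrist_force: [-0.2, -0.8, -3.8]
finger_gap: 0.0287
grasp_force: 60.2
```

{"api": "arm_command", "payload": {
  "motion": [
    [[0.2,0,0,0,20],[0.2,0,0,0,20],[0.2,0,0,0,20],[0.2,0,0,0,20],[0.1,0,0,0,20],[0,0,0,0,20],[0,0,0,0,20]]
  ]
}}

```text
time_s: 9.18
tool_pos: [0.5548, 0.1989, 0.1134]
eef_rot: [[0.966, 0.258, -0.0], [0.258, -0.966, -0.0], [-0.0, 0.0, -1.0]]
wrist_force: [0.3, -0.1, -3.8]
finger_gap: 0.0287
grasp_force: 60.2
```

```bash
python3 -c "
from h import *
un()"
```

```text
t 9.18 p [0.5548 0.1989 0.1134] yaw 0.2613 F [ 0.3 -0.1 -3.8] gap 0.0287 gf 60.2
u 0.5874 n 0.0493
```

{"api": "arm_command", "payload": {
  "motion": [
    [[0,0,0.03,0,20],[0,0,0.03,0,20],[0,0,0,0,20],[0,0,0,0,20]]
  ]
}}

```text
time_s: 9.52
tool_pos: [0.5544, 0.1989, 0.1121]
eef_rot: [[0.966, 0.259, -0.001], [0.259, -0.966, -0.0], [-0.001, 0.0, -1.0]]
wrist_force: [-3.3, -1.0, 4.0]
finger_gap: 0.0282
grasp_force: 61.1
```

{"api": "arm_command", "payload": {
  "motion": [
    [[0,0,0,0,32],[0,0,0,0,36],[0,0,0,0,42],[0,0,0,0,46],[0,0,0,0,46],[0,0,-0.4,0,46],[0,0,-0.8,0,46],[0,0,-0.8,0,46],[0,0,-0.6,0,46],[-0.8,0,0,0,20],[-0.8,0,0,0,0],[-0.8,0,0,0,0]]
  ]
}}

```text
time_s: 10.52
tool_pos: [0.485, 0.1804, 0.1909]
eef_rot: [[0.966, 0.258, 0.002], [0.258, -0.966, 0.001], [0.002, -0.0, -1.0]]
wrist_force: [-0.9, -0.4, 0.2]
finger_gap: 0.0103
grasp_force: 0.0
```

```bash
python3 -c "
from h import *
un(); cv2.imwrite('pics/w6.png',cams.capture('wrist'))"
```

```text
t 10.52 p [0.485  0.1804 0.1909] yaw 0.2612 F [-0.9 -0.4  0.2] gap 0.0103 gf 0.0
u 0.5151 n 0.0494
```

View pics/w6.png

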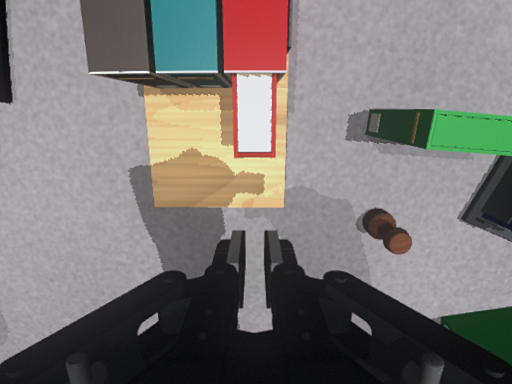

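The volume stands straight, part-way in, with its spine at row 157. Next I'll lower the closed fingers behind the spine and push.

{"api": "arm_command", "payload": {
  "motion": [
    [[0,0,0.7,0,0],[0,0,0.8,0,0],[0,0,0.8,0,0],[0,0,0.6,0,0],[0,0,0,0,0],[0.4,0,0,0,0],[0.3,0,0,0,0],[0.1,0,0,0,0],[0.1,0,0,0,0],[0.1,0,0,0,0],[0.1,0,0,0,0],[0,0,0,0,0]]
  ]
}}

```text
time_s: 11.57
tool_pos: [0.5174, 0.189, 0.1029]
eef_rot: [[0.966, 0.258, 0.0], [0.258, -0.966, 0.0], [0.0, -0.0, -1.0]]
wrist_force: [-1.4, 0.5, 0.8]
finger_gap: -0.0
grasp_force: 0.6
```

{"api": "arm_command", "payload": {
  "motion": [
    [[0.1,0,0,0,0],[0.1,0,0,0,0],[0.1,0,0,0,0],[0.1,0,0,0,0],[0.1,0,0,0,0],[0.1,0,0,0,0],[0.1,0,0,0,0],[0,0,0,0,0]]
  ]
}}

```text
time_s: 12.23
tool_pos: [0.5385, 0.1945, 0.1027]
eef_rot: [[0.966, 0.258, 0.001], [0.258, -0.966, 0.0], [0.001, -0.0, -1.0]]
wrist_force: [-0.8, 0.4, -0.5]
finger_gap: 0.0002
grasp_force: 0.5
```

```bash
python3 -c "
from h import *
un(); cv2.imwrite('pics/w7.png',cams.capture('wrist'))"
```

```text
t 12.23 p [0.5385 0.1945 0.1027] yaw 0.2612 F [-0.8  0.4 -0.5] gap 0.0002 gf 0.5
u 0.5704 n 0.0493
```

View pics/w7.png

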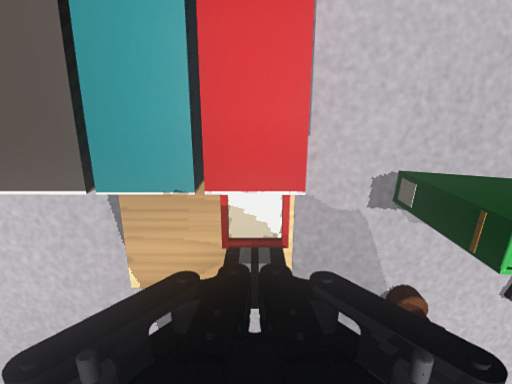

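The closed fingers are pushing the volume squarely in; the spine is at row 245 and the mouth at row 192.

{"api": "arm_command", "payload": {
  "motion": [
    [[0.1,0,0,0,0],[0.1,0,0,0,0],[0.1,0,0,0,0],[0.1,0,0,0,0],[0.1,0,0,0,0],[0.1,0,0,0,0],[0.1,0,0,0,0],[0,0,0,0,0]]
  ]
}}

```text
time_s: 12.95
tool_pos: [0.5587, 0.2, 0.1027]
eef_rot: [[0.966, 0.258, 0.001], [0.258, -0.966, 0.0], [0.001, -0.0, -1.0]]
wrist_force: [-1.2, -0.7, -1.2]
finger_gap: 0.0001
grasp_force: 0.5
```

{"api": "arm_command", "payload": {
  "motion": [
    [[0.03,0,0,0,0],[0.03,0,0,0,0],[0,0,0,0,0],[0,0,0,0,0]]
  ]
}}

```text
time_s: 13.28
tool_pos: [0.5595, 0.2002, 0.1027]
eef_rot: [[0.966, 0.258, 0.0], [0.258, -0.966, -0.0], [0.0, 0.0, -1.0]]
wrist_force: [-3.5, -1.1, 1.5]
finger_gap: 0.0001
grasp_force: 1.4
```

```bash
python3 -c "
from h import *
un()"
```

```text
t 13.28 p [0.5595 0.2002 0.1027] yaw 0.2614 F [-3.5 -1.1  1.5] gap 0.0001 gf 1.4
u 0.5922 n 0.0493
```

{"api": "arm_command", "payload": {
  "motion": [
    [[0.04,0,0,0,0],[0.04,0,0,0,0],[0,0,0,0,0]]
  ]
}}

```text
time_s: 13.53
tool_pos: [0.5622, 0.2009, 0.1027]
eef_rot: [[0.966, 0.258, 0.0], [0.258, -0.966, 0.0], [0.0, -0.0, -1.0]]
wrist_force: [-2.5, -0.8, 1.2]
finger_gap: 0.0
grasp_force: 1.2
```

{"api": "arm_command", "payload": {
  "motion": [
    [[0.04,0,0,0,0],[0.04,0,0,0,0],[0,0,0,0,0]]
  ]
}}

```text
time_s: 13.78
tool_pos: [0.5645, 0.2015, 0.1027]
eef_rot: [[0.966, 0.258, 0.0], [0.258, -0.966, 0.0], [0.0, -0.0, -1.0]]
wrist_force: [-2.3, -0.3, 1.0]
finger_gap: -0.0001
grasp_force: 1.1
```

Still sliding on light friction; I'll continue in small steps.

{"api": "arm_command", "payload": {
  "motion": [
    [[0.04,0,0,0,0],[0.04,0,0,0,0],[0,0,0,0,0]]
  ]
}}

```text
time_s: 14.03
tool_pos: [0.565, 0.2016, 0.1025]
eef_rot: [[0.966, 0.258, -0.003], [0.258, -0.966, -0.001], [-0.003, 0.0, -1.0]]
wrist_force: [-6.9, -2.2, 6.1]
finger_gap: 0.0003
grasp_force: 3.9
```

{"api": "arm_command", "payload": {
  "motion": [
    [[0.04,0,0,0,0],[0.03,0,0,0,0],[0,0,0,0,0]]
  ]
}}

```text
time_s: 14.28
tool_pos: [0.5649, 0.2016, 0.1022]
eef_rot: [[0.966, 0.259, -0.007], [0.259, -0.966, -0.003], [-0.008, 0.001, -1.0]]
wrist_force: [-12.9, -5.0, 9.6]
finger_gap: 0.0002
grasp_force: 7.0
```

```bash
python3 -c "
from h import *
un()
w=cams.capture('wrist'); cv2.imwrite('pics/w8.png',w); i=cams.camera_info('wrist')
for x in (232,255,276): print(x,[(y,*map(int,w[y,x])) for y in range(186,246,2)])"
```

```text
t 14.28 p [0.5649 0.2016 0.1022] yaw 0.2617 F [-12.9  -5.    9.6] gap 0.0002 gf 7.0
u 0.5978 n 0.0493
232 [(186, 57, 54, 220), (188, 57, 53, 219), (190, 56, 53, 218), (192, 56, 54, 219), (194, 56, 56, 220), (196, 55, 53, 218), (198, 56, 53, 218), (200, 57, 54, 219), (202, 56, 53, 218), (204, 55, 52, 216), (206, 55, 53, 217), (208, 54, 52, 216), (210, 53, 52, 217), (212, 40, 39, 157), (214, 36, 34, 144), (216, 37, 38, 146), (218, 36, 38, 146), (220, 37, 37, 144), (222, 36, 35, 143), (224, 35, 34, 142), (226, 38, 37, 143), (228, 35, 35, 142), (230, 36, 36, 143), (232, 33, 34, 138), (234, 37, 36, 140), (236, 37, 37, 141), (238, 35, 36, 139), (240, 34, 35, 138), (242, 35, 36, 138), (244, 34, 35, 136)]
255 [(186, 57, 55, 223), (188, 56, 55, 223), (190, 58, 55, 224), (192, 57, 56, 222), (194, 57, 53, 222), (196, 57, 54, 221), (198, 55, 53, 220), (200, 54, 52, 219), (202, 55, 51, 219), (204, 52, 51, 218), (206, 54, 52, 217), (208, 56, 54, 219), (210, 57, 54, 220), (212, 55, 54, 219), (214, 53, 53, 217), (216, 52, 51, 215), (218, 53, 51, 215), (220, 53, 50, 216), (222, 37, 34, 157), (224, 36, 34, 145), (226, 38, 38, 146), (228, 35, 33, 142), (230, 34, 34, 142), (232, 33, 33, 141), (234, 36, 35, 142), (236, 33, 33, 140), (238, 35, 35, 140), (240, 36, 36, 141), (242, 37, 37, 142), (244, 29, 29, 115)]
276 [(186, 60, 57, 223), (188, 59, 58, 223), (190, 61, 57, 223), (192, 59, 56, 222), (194, 59, 56, 222), (196, 59, 56, 221), (198, 57, 55, 221), (200, 57, 56, 220), (202, 58, 56, 220), (204, 57, 54, 219), (206, 58, 56, 220), (208, 58, 54, 219), (210, 58, 53, 218), (212, 55, 52, 216), (214, 56, 53, 217), (216, 55, 52, 215), (218, 54, 52, 214), (220, 54, 52, 214), (222, 54, 52, 214), (224, 53, 51, 214), (226, 56, 53, 215), (228, 52, 51, 211), (230, 53, 51, 212), (232, 52, 51, 211), (234, 54, 52, 214), (236, 41, 39, 154), (238, 37, 36, 140), (240, 34, 34, 120), (242, 34, 35, 117), (244, 36, 36, 116)]
```

{"api": "arm_command", "payload": {
  "motion": [
    [[0.04,0,0,0,0],[0.03,0,0,0,0],[0,0,0,0,0],[0,0,0,0,0]]
  ]
}}

```text
time_s: 14.67
tool_pos: [0.5648, 0.2016, 0.102]
eef_rot: [[0.966, 0.259, -0.011], [0.259, -0.966, -0.005], [-0.012, 0.002, -1.0]]
wrist_force: [-20.2, -4.9, 15.0]
finger_gap: 0.0
grasp_force: 10.2
```

{"api": "arm_command", "payload": {
  "motion": [
    [[-0.1,0,0,0,0],[-0.2,0,0,0,0],[-0.5,0,0,0,0],[-0.8,0,0,0,0],[-0.8,0,0,0,0],[-0.5,0,-0.8,0,0],[0,0,-0.9,0,0],[0,0,-0.9,0,0],[0,0,-0.3,0,0],[0,0,0,0,0],[0,0,0,0,0]]
  ]
}}

```text
time_s: 15.58
tool_pos: [0.4872, 0.1807, 0.1897]
eef_rot: [[0.966, 0.258, 0.002], [0.258, -0.966, 0.001], [0.002, -0.0, -1.0]]
wrist_force: [-0.7, -0.1, -0.2]
finger_gap: 0.0001
grasp_force: 0.0
```

```bash
python3 - <<'E'
from h import *
un()
i=cams.camera_info("wrist"); w=cams.capture('wrist'); cv2.imwrite('pics/w9.png',w)
K=np.array(i["K"]);T=np.linalg.inv(np.array(i["world_from_camera"]))
def proj(P):
    c=T[:3,:3]@P+T[:3,3]; return cv2.projectPoints(np.array([[c[0],-c[1],-c[2]]]),np.zeros(3),np.zeros(3),K,np.array(i["dist"],float))[0].ravel()
q=proj(np.r_[u*.6095+n*.0495,.153]); print("mouth top px",q); x=int(round(q[0]))
for dx in(-14,0,14): print([(y,*map(int,w[y,x+dx])) for y in range(int(q[1])-6,int(q[1])+16)])
s=cams.capture("scene");t=cams.capture("top"); cv2.imwrite("pics/s9.png",s);cv2.imwrite("pics/t9.png",t)
for nm,b in(("scene",s),("top",t)):
    d=(cv2.absdiff(b,cv2.imread(f"pics/{nm}0.png")).max(2)>45).astype(np.uint8); d=cv2.morphologyEx(d,cv2.MORPH_OPEN,np.ones((3,3)))
    _,_,S,C=cv2.connectedComponentsWithStats(d); print(nm,[a.tolist() for a in S[1:]])
E
```

```text
t 15.58 p [0.4872 0.1807 0.1897] yaw 0.261 F [-0.7 -0.1 -0.2] gap 0.0001 gf 0.0
u 0.5173 n 0.0491
mouth top px [254.3516479   75.82482645]
[(69, 63, 64, 202), (70, 65, 66, 203), (71, 63, 64, 203), (72, 56, 58, 201), (73, 99, 98, 207), (74, 223, 217, 231), (75, 230, 224, 219), (76, 129, 128, 139), (77, 33, 38, 73), (78, 25, 30, 64), (79, 28, 37, 67), (80, 40, 63, 102), (81, 45, 69, 104), (82, 34, 45, 75), (83, 30, 38, 67), (84, 31, 39, 68), (85, 31, 40, 67), (86, 35, 44, 71), (87, 31, 40, 67), (88, 32, 41, 69), (89, 45, 63, 97), (90, 84, 120, 154)]
[(69, 65, 65, 203), (70, 64, 65, 202), (71, 63, 65, 203), (72, 58, 61, 204), (73, 101, 99, 208), (74, 225, 218, 232), (75, 229, 223, 219), (76, 124, 122, 137), (77, 34, 37, 76), (78, 24, 32, 65), (79, 27, 35, 67), (80, 43, 66, 105), (81, 41, 67, 102), (82, 32, 44, 74), (83, 29, 37, 68), (84, 32, 41, 70), (85, 31, 40, 71), (86, 27, 37, 67), (87, 38, 47, 73), (88, 112, 123, 131), (89, 84, 95, 105), (90, 89, 127, 161)]
[(69, 66, 66, 202), (70, 66, 66, 203), (71, 64, 64, 203), (72, 58, 60, 202), (73, 102, 100, 209), (74, 225, 217, 232), (75, 23
[... 278 characters left out ...]
, 105, 143)]
scene [[117, 0, 15, 23, 200], [285, 0, 5, 2, 10], [75, 2, 19, 15, 147], [100, 10, 10, 10, 43], [256, 25, 27, 79, 1193], [218, 111, 3, 3, 9], [113, 115, 3, 3, 9], [117, 116, 3, 3, 9], [260, 121, 23, 26, 382], [101, 124, 8, 9, 45], [27, 144, 78, 102, 2203], [169, 188, 31, 28, 416], [178, 214, 16, 18, 112], [195, 221, 5, 6, 18], [21, 248, 7, 6, 21]]
top [[302, 186, 16, 36, 412], [186, 188, 7, 10, 47], [158, 197, 103, 157, 5589], [166, 233, 3, 3, 9], [475, 267, 3, 4, 12], [409, 268, 91, 77, 2860], [301, 273, 106, 72, 2265], [193, 288, 3, 4, 12], [195, 298, 4, 5, 17], [195, 317, 3, 4, 12], [268, 333, 5, 4, 17], [221, 334, 230, 50, 4726], [253, 335, 5, 5, 22], [269, 339, 24, 18, 212]]
```

The volume stopped hard at the predicted depth with its spine flush under the rim. The image differences show no other object moved, so I'm signing off.

```bash
python3 -c "
from h import *
print(workorder.sign_off())"
```

```text
the job is handed in; nothing more can be done
None
```

The red volume is upright in the red slipcase, spine out and pushed home until it stopped flush with the mouth; nothing else was moved, and the job was handed in at about 16 s with no verdict returned.

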